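# Hold the curing lamp over the wet gel nail

## Robot

A 6-joint arm with a two-finger parallel gripper is mounted at the origin on the work surface. World frame = base frame: x ahead of the robot, y to its left, z up, the work surface at z = 0. Lengths are in m, angles in rad, forces in N, time in s.
With the tool pointing down it reaches from about 0.3 to 0.85 m from the base axis. Payload 4.2 kg.
Tool frame: the origin (TCP) lies on the front face of the gripper's body, between the roots of the fingers; the fingertips stand 78 mm ahead of it and the grasp point (between the pads) lies 60 mm ahead of it; z points along the fingers, x is the direction in which the jaws open and shut, and the axes are right-handed (so a half turn about z gives the same grasp; the last joint's range is limited). The gripper opens to 91 mm and grips with 3 to 60 N. Pads are 32 mm wide; open, the fingers measure 118 mm over their backs; the gripper's body (76 mm by 178 mm) begins 60 mm behind the grasp point.
Start: joints at [-0.02, 0.32, 1.565, -0, 1.257, -0.02], TCP at [0.575, 0, 0.292] pointing down, gripper open.
Joint ranges: [-3.11, 3.11], [-0.84, 2.01], [0.21, 2.61], [-1.34, 4.49], [0.05, 2.63], [-2.56, 2.56]. Speed limits (rad/s): [2.57, 2.57, 3.14, 3.14, 3.14, 3.14].

## Interface

Orientations are given as a unit quaternion [w, x, y, z].
In Python, from workcell import manip, camera, camera_params gives the robot as it stands.
- The arm moves only by the tool servo_tool, never from a script. Its argument "steps" is a list that holds one entry, the list of rows, each a list of 7 numbers: the shift along the tool's x, y, z in m, then the turn, a rotation vector about the tool's x, y, z in rad, then the gripper's target within -1 to 1 (fully open at 1, half-way at 0, shut at -1). In form: [[[dx, dy, dz, ax, ay, az, gripper], ...]]. A call has 1 to 8 rows; each row shifts and turns the pose as measured when the row begins, along the tool's axes as they then stand; what a row does not reach is not made up. A row lasts 1/12 s, in which the tool goes at most 41.7 mm and 7.16 degrees, less where a joint would pass 70% of its speed; a pose out of reach is approached as far as the arm can. A call is refused whole if a number of a shift passes 0.0417 or a number of a turn 0.125, either way. A call with a gripper value outside its range is refused whole. The fingers move at their own pace and stop on an object; the grip force is fixed at half the most. Time passes only in rows, so rows that do not move let the fingers close. It gives the time, the measured TCP pose, the force and the opening at its end, in the units of the state.
- manip.get_state(): the state, without advancing time (a new reading comes with each control period).
- camera(name): name is "scene" or "side" or "wrist"; returns the picture (400x640x3 uint8, blue, green, red); there is no depth.
- camera_params(name): a dict with "K" (3x3 intrinsics, pixels), "world_from_camera" (4x4, takes a point from camera to world coordinates); the wrist camera has in their place "T_tool_cam" (4x4, takes a point from camera to tool coordinates, whose origin is the TCP and whose axes are the tool frame's). Camera axes: x right, y up, looking along -z (the intrinsics and any distortion apply to the point x, -y, -z); pixel columns grow to the right and rows downward; lengths in m; the calibration is good to about 2 mm. A picture is of the moment at which its call begins: read the wrist's pose just before it. camera_params takes no time and is no camera call.
- manip.sign_off(): hands the job in, once; it reports no verdict.
The state is a dict: "time": time; "q": joint angles; "qvel": joint speeds; "effort": joint torques, N m; "position": TCP position; "orientation": TCP orientation; "contact_force": force on the tool from outside, world axes, zero at the start; "torque": the same for the moment, N m; "gripper_width": finger opening in m.
Only numpy, scipy, OpenCV 4.12 (cv2) and the standard library are available. Lean on these libraries where they do the work, as an engineer would, in place of code of your own. Each camera call takes 0.05 s, during which the arm holds its last target. There are 200 camera calls.

## Task

The coral gel nail on one of the two practice fingers is still wet and needs curing: lift the pink hand-held lamp out of its cradle, carry it over the rack of polish bottles, and hold it level and still about one centimetre above the coral nail, its window centred over the nail and its handle in line with the practice finger (handle towards either end). Never touch either practice finger and do not knock any bottle. The program finishes while still holding the lamp there; do not put it down.

Things in the scene. Friction and masses are not known exactly. Their poses are not given: they have to be found in the camera images.
- lamp_grip (a point): Loose hand-held curing lamp, 80 to 155 g: pink bar handle 30 wide, 22 high, reaching 60 behind this point to 50 ahead, then a white head 44 long, 34 wide, 32 high (50 to 94 ahead). This is the grip point: on the handle's centre line, half-way up, between the cradle's supports. x runs along the handle to the head, y across, z up. Underside 11 below at the handle, 21 at the head; top 11 above.
- lamp_window (a point): Centre of the lamp's violet window, 36 x 24, flush in the underside of the white head, its lowest face: 72 ahead of lamp_grip along x and 21 below it. Axes as lamp_grip.
- cradle: Black cradle, fixed. Origin on the desk under the grip point (within 4), x along the lamp. Base 190 x 70 x 6 (85 behind to 105 ahead). The handle lies 40 above the desk on two supports, 12 thick (x), 43 wide, centred 47 behind and 37 ahead of the origin; low cheeks beside the handle rise to 47 with 2.5 play each side. Between the supports (72 gap) the handle is free at both sides; it lifts straight up.
- rack: Polish rack fixed to the desk between the lamp and the practice fingers: grey and white block 300 (x) x 64 (y) x 50 high, 5 high lips along its long edges, two fixed gel pots 72 above the desk at their tops, 50 either side of the middle. Origin on the desk under its centre, x along its length. With the bottles standing on it, it is 125 high.
- bottle_a_mid (a point): Pink polish bottle, loose, upright on the rack, 30 diameter, 75 high; point at its centre, half-way up. Leave alone.
- bottle_b_mid (a point): Teal polish bottle, same size, loose on the rack; point at its centre. Leave alone.
- bottle_c_mid (a point): Yellow polish bottle, same size, loose on the rack; point at its centre. Leave alone.
- wet_finger: Practice finger with the wet coral nail and a gold plate under the nail's tip, fixed. Origin on the desk straight under the nail's centre; x runs from the nail back along the level skin-coloured finger (to 77), z up. Black foot, radius 26, centred 35 along x. Finger 18 thick, top 67 above the desk; black rear collar, top 69. Gold plate reaches 33 towards -x, 26 wide, top 65. Do not touch.
- nail (a point): Centre of the wet coral nail's top face, 69.5 above the desk; the nail is 28 (x) x 14 (y), level. Axes as wet_finger.
- done_finger: The other practice finger, with a finished lilac nail and no gold plate: otherwise same size, origin and axes. Do not touch.
Things that resemble listed ones, but are neither listed nor needed, are in the scene too. What is shaped like the done_finger but blue is not meant. Leave any yellow look-alike of the part that bears lamp_grip alone.

How it is judged:
By the outcome, as a careful person would: the job done as asked, in the order asked, and still so for the second after the job is handed in, while the arm keeps its last pose, push and grip.
It also fails if it takes over 48 s, if anything falls off the work surface, if the arm or the gripper's body presses on something with over 40 N, if the wrist force passes 120 N, or if a joint passes its speed limit or range.

## Working session

There is one attempt and no reset: what is moved stays moved. The work goes in short steps, Python scripts to look and compute and a tool call to move; the robot and the scene stay as the last step left them, time stands still between calls to the robot, and variables do not carry over. Pictures are saved under pics/ and viewed, on a budget of 10 in all, crops included, one or two more only if the job needs it, and the job is handed in when it is done.

Besides the shell and the picture viewer there is one more tool, called after ">>>" by a JSON object that holds its "op" and its "data", one argument or row to a line. servo_tool: Moves the arm, as the interface text tells. Its arguments: {"type":"object","properties":{"steps":{"type":"array","items":{"type":"array","items":{"type":"array","items":{"type":"number"}}}}},"required":["steps"]}

```bash
mkdir -p pics; cat > h.py <<'E'
import numpy as np, cv2
from scipy.spatial.transform import Rotation as R
from workcell import manip, camera, camera_params
def state(): return manip.get_state()
def T_tool(s=None):
    s=s or state(); w,x,y,z=s["orientation"]; T=np.eye(4); T[:3,:3]=R.from_quat([x,y,z,w]).as_matrix(); T[:3,3]=s["position"]; return T
def shot(name):
    p=camera_params(name)
    Tw=np.array(p["world_from_camera"]) if "world_from_camera" in p else T_tool()@np.array(p["T_tool_cam"])
    return camera(name),np.array(p["K"]),Tw,p
def ray(px,K,Tw):
    px=np.atleast_2d(px).astype(float); d=np.c_[(px[:,0]-K[0,2])/K[0,0],-(px[:,1]-K[1,2])/K[1,1],-np.ones(len(px))]
    return Tw[:3,3],d@Tw[:3,:3].T
def onz(px,z,K,Tw):
    o,d=ray(px,K,Tw); return o+d*((z-o[2])/d[:,2])[:,None]
def tri(o1,d1,o2,d2):
    A=np.c_[d1,-d2]; s=np.linalg.lstsq(A,o2-o1,rcond=None)[0]; a=o1+s[0]*d1;b=o2+s[1]*d2
    return (a+b)/2,np.linalg.norm(a-b)
def proj(P,K,Tw):
    c=(np.atleast_2d(P)-Tw[:3,3])@Tw[:3,:3]; return np.c_[K[0,2]+K[0,0]*c[:,0]/-c[:,2],K[1,2]+K[1,1]*c[:,1]/c[:,2]]
E
python3 - <<'E'
from h import *
for n in("scene","side","wrist"):
    im,K,Tw,p=shot(n); cv2.imwrite(f"pics/{n}0.png",im); print(n,K.round(1).tolist(),Tw.round(3).tolist(),[k for k in p])
    np.savez(f"pics/{n}0.npz",K=K,Tw=Tw)
print(state())
E
```

```text
scene [[369.6, 0.0, 315.8], [0.0, 369.6, 197.7], [0.0, 0.0, 1.0]] [[0.621, -0.664, 0.417, 0.826], [0.784, 0.533, -0.319, -0.22], [-0.011, 0.525, 0.851, 0.766], [0.0, 0.0, 0.0, 1.0]] ['K', 'world_from_camera']
side [[430.0, 0.0, 315.9], [0.0, 430.0, 198.5], [0.0, 0.0, 1.0]] [[-0.832, 0.384, -0.4, -0.039], [-0.554, -0.562, 0.614, 0.826], [0.012, 0.732, 0.681, 0.947], [0.0, 0.0, 0.0, 1.0]] ['K', 'world_from_camera']
wrist [[302.9, 0.0, 318.3], [0.0, 302.9, 199.4], [0.0, 0.0, 1.0]] [[1.0, 0.0, -0.0, 0.575], [-0.0, 0.959, 0.284, 0.08], [0.0, -0.284, 0.959, 0.383], [0.0, 0.0, 0.0, 1.0]] ['K', 'T_tool_cam']
{'time': 0.15, 'q': array([-2.00016431e-02,  3.20153348e-01,  1.56537938e+00,  9.65429758e-06,
        1.25738796e+00, -2.00110495e-02]), 'qvel': array([-0.00073933, -0.00404801, -0.00558496, -0.00100344,  0.00030968,
       -0.00010508]), 'effort': array([-5.72294630e-04, -4.12774551e+01, -2.32154489e+01,  7.26667210e-02,
        4.33494255e-02, -9.00343002e-05]), 'position': array([5.74735031e-01, 7.48664953e-06, 2.91616116e-01]), 'orientation': array([-1.78737920e-05,  9.99999780e-01,  3.21195409e-06, -6.63793374e-04]), 'contact_force': array([ 0.32547615, -0.36945986,  0.29575688]), 'torque': array([ 0.01294587, -0.04156982,  0.00747302]), 'gripper_width': 0.09172063099466321}
```

View pics/scene0.png

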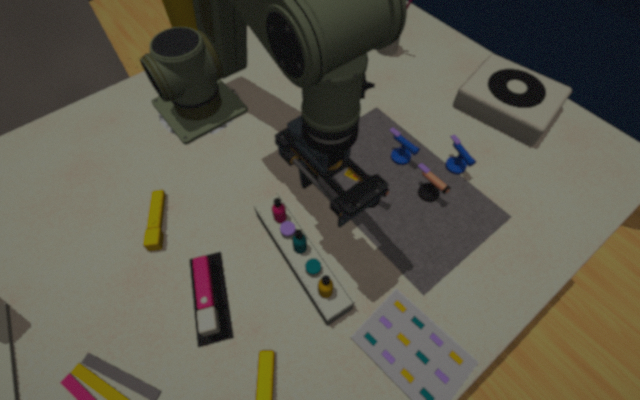

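View pics/side0.png

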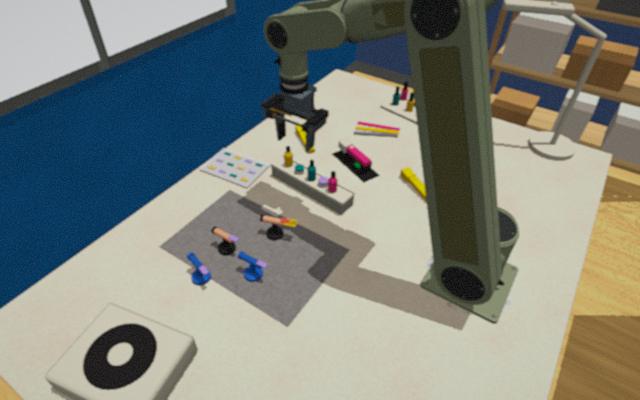

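The scene view shows the pink lamp at (204,290) with its white head at (207,320). Its yellow look-alikes are at (154,220) and (265,375), and there is a pile of bars at (100,380). The rack runs from (265,205) to (335,310). In the side view the skin-coloured fingers are at (225,240), which looks lilac, and (278,222), which looks coral and gold. The blue decoys are at (200,270) and (252,265). I'll check both choices in one close crop.

```bash
python3 - <<'E'
from h import *
a=cv2.imread("pics/scene0.png");b=cv2.imread("pics/side0.png");w=cv2.imread("pics/wrist0.png")
r=lambda im,x,y,W,H,s:cv2.resize(im[y:y+H,x:x+W],None,fx=s,fy=s,interpolation=cv2.INTER_CUBIC)
top=np.hstack([r(a,165,240,80,60*2-10,2.5)[:275],r(b,180,195,130,55*2,2.5)[:275],r(b,325,135,60,55*2,2.5)[:275]])
c=np.zeros((600,800,3),np.uint8);c[:top.shape[0],:top.shape[1]]=top[:, :800]
w2=cv2.resize(w,(512,320));c[280:600,:512]=w2
cv2.imwrite("pics/crop1.png",c)
E
```

```text
(no output)
```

View pics/crop1.png

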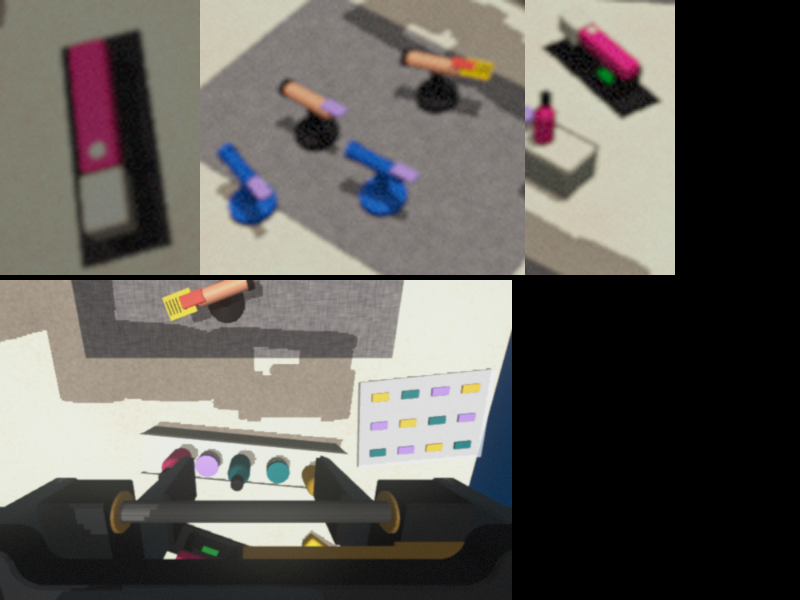

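The crops confirm the choices. The lamp is the pink handle with a white head in the black cradle. The wet finger is the coral-nailed one with the gold plate, at side pixel about (278,222); in the wrist image the nail is at about (238,22) full-res. The other skin-coloured finger carries the lilac nail. Next I'll measure the lamp, rack, bottles and fingers.

```bash
cat >> h.py <<'E'
def load(n,tag):
    z=np.load(f"pics/{n}{tag}.npz"); return cv2.imread(f"pics/{n}{tag}.png"),z["K"],z["Tw"]
def blobs(im,lo,hi,roi=None,amin=8):
    h=cv2.cvtColor(im,cv2.COLOR_BGR2HSV); m=cv2.inRange(h,np.array(lo),np.array(hi))
    if roi: x0,y0,x1,y1=roi; k=np.zeros_like(m); k[y0:y1,x0:x1]=1; m*=k
    n,l,st,c=cv2.connectedComponentsWithStats(m)
    out=[]
    for i in range(1,n):
        if st[i,4]>=amin:
            pts=np.argwhere(l==i)[:,::-1]; out.append((st[i,4],c[i].round(1),cv2.minAreaRect(pts.astype(np.float32)),pts))
    return sorted(out,key=lambda t:-t[0])
E
python3 - <<'E'
from h import *
I={n:load(n,"0") for n in("scene","side","wrist")}
cols={"pink":((160,150,60),(175,255,255)),"coral":((0,140,120),(8,255,255)),"gold":((20,150,120),(32,255,255)),"lilac":((125,50,100),(150,200,255)),"teal":((80,120,40),(98,255,200)),"skin":((5,60,120),(16,170,255)),"green":((50,120,80),(75,255,255))}
for n,(im,K,Tw) in I.items():
    for c,(lo,hi) in cols.items():
        for a,ct,r,p in blobs(im,lo,hi)[:6]:
            print(n,c,a,ct,"size",np.round(r[1],1),"z.06:",onz(ct,.06,K,Tw)[0].round(3))
E
```

```text
scene pink 782 [201.9 281.2] size [50.7 17.2] z.06: [ 0.491 -0.252  0.06 ]
scene pink 364 [ 76.2 388.6] size [35.4 11.3] z.06: [ 0.525 -0.514  0.06 ]
scene pink 154 [279.  212.9] size [16. 11.] z.06: [ 0.461 -0.043  0.06 ]
scene gold 647 [264.2 375.2] size [13.7 48.9] z.06: [ 0.708 -0.25   0.06 ]
scene gold 582 [153.2 218.4] size [12.9 55.7] z.06: [ 0.3   -0.265  0.06 ]
scene gold 477 [ 95.4 383. ] size [58.6 11.4] z.06: [ 0.537 -0.485  0.06 ]
scene gold 71 [406.8 375.1] size [13.4  4.9] z.06: [ 0.861 -0.057  0.06 ]
scene gold 63 [403. 339.] size [12.7  4.2] z.06: [ 0.815 -0.019  0.06 ]
scene gold 63 [455.6 357.3] size [13.   4.8] z.06: [0.894 0.031 0.06 ]
scene lilac 159 [287.1 227.7] size [13. 14.] z.06: [ 0.501 -0.05   0.06 ]
scene lilac 100 [441.6 375.7] size [15.6  6.3] z.06: [ 0.899 -0.01   0.06 ]
scene lilac 89 [388.2 356.2] size [13.4  5.7] z.06: [ 0.819 -0.061  0.06 ]
scene lilac 84 [436.1 339.4] size [14.1  5.7] z.06: [0.853 0.027 0.06 ]
scene lilac 77 [385.2 321.7] size [12.7  6.4] z.06: [ 0.773 -0.023  0.06 ]
scene lilac 54 [423.8 167.4] size [11.6  4.8] z.06: [0.574 0.29
[... 3425 characters left out ...]
 [ 8.9 20.6] z.06: [ 0.787 -0.03   0.06 ]
wrist teal 523 [347.1 240.1] size [24. 26.] z.06: [ 0.608 -0.064  0.06 ]
wrist teal 150 [512.6 142.5] size [ 7.9 19.6] z.06: [0.779 0.047 0.06 ]
wrist teal 146 [546. 175.] size [ 7.6 18.8] z.06: [0.822 0.012 0.06 ]
wrist teal 139 [577.6 205.7] size [ 7.4 19.6] z.06: [ 0.865 -0.022  0.06 ]
wrist teal 119 [471.9 215.5] size [ 6.7 17.6] z.06: [ 0.748 -0.034  0.06 ]
wrist teal 28 [289.5 241.7] size [ 3.8 10.4] z.06: [ 0.542 -0.066  0.06 ]
wrist skin 1051 [277.7  12.9] size [21.8 67.3] z.06: [0.537 0.168 0.06 ]
wrist skin 43 [229.2  22.9] size [10.5 23.7] z.06: [0.491 0.159 0.06 ]
wrist green 162 [262.1 338.3] size [20.8  7.9] z.06: [ 0.503 -0.201  0.06 ]
```

>>> {"op": "servo_tool", "data": {
  "steps": [
    [[-0.012, 0.04, 0, 0, 0, 0, 1], [-0.012, 0.04, 0, 0, 0, 0, 1], [-0.012, 0.04, 0, 0, 0, 0, 1], [-0.012, 0.04, 0, 0, 0, 0, 1], [-0.012, 0.04, 0, 0, 0, 0, 1], [-0.012, 0.04, 0, 0, 0, 0, 1], [0, 0.01, 0, 0, 0, 0, 1], [0, 0, 0, 0, 0, 0, 1]]
  ]
}}

```text
time: 0.82
position: [0.5019, -0.2539, 0.288]
orientation: [-0.001, 1.0, 0.004, -0.002]
contact_force: [0.5, 0.2, -0.3]
gripper_width: 0.0912
```

```bash
python3 - <<'E'
from h import *
im,K,Tw,p=shot("wrist"); cv2.imwrite("pics/wrist1.png",im); np.savez("pics/wrist1.npz",K=K,Tw=Tw)
print(state()["position"],state()["time"])
E
```

```text
[ 0.50195727 -0.25295756  0.28793775] 0.8667
```

>>> {"op": "servo_tool", "data": {
  "steps": [
    [[0, 0.04, 0, 0, 0, 0, 1], [0, 0.04, 0, 0, 0, 0, 1], [0, 0.02, 0, 0, 0, 0, 1], [0, 0, 0, 0, 0, 0, 1]]
  ]
}}

```text
time: 1.2
position: [0.5056, -0.3491, 0.2869]
orientation: [-0.003, 1.0, 0.008, -0.002]
contact_force: [-0.0, 0.2, -0.2]
gripper_width: 0.0915
```

```bash
python3 - <<'E'
from h import *
im,K,Tw,p=shot("wrist"); cv2.imwrite("pics/wrist2.png",im); np.savez("pics/wrist2.npz",K=K,Tw=Tw)
im,K,Tw,p=shot("scene"); cv2.imwrite("pics/scene2.png",im); np.savez("pics/scene2.npz",K=K,Tw=Tw)
print(state()["position"],state()["time"])
a=cv2.imread("pics/wrist1.png");b=cv2.imread("pics/wrist2.png")
cv2.imwrite("pics/v12.png",np.vstack([a[:300],b[:300]]))
for n in("1","2"):
    im,K,Tw=load("wrist",n)
    for a,ct,r,pp in blobs(im,(160,150,60),(175,255,255))[:3]: print(n,a,ct,r,onz(ct,.062,K,Tw)[0].round(3))
E
```

```text
[ 0.50543601 -0.34614939  0.28694476] 1.3
1 2176 [307.8 180.8] ((308.46551513671875, 181.41378784179688), (99.13636016845703, 26.129980087280273), 23.198589324951172) [ 0.49  -0.246  0.062]
2 2853 [305.1  88.2] ((306.03497314453125, 89.1943359375), (109.12252807617188, 29.70525360107422), 25.820993423461914) [ 0.49  -0.247  0.062]
2 274 [308.  307.2] ((313.5, 309.0), (10.0, 45.0), 90.0) [ 0.495 -0.497  0.062]
```

View pics/v12.png

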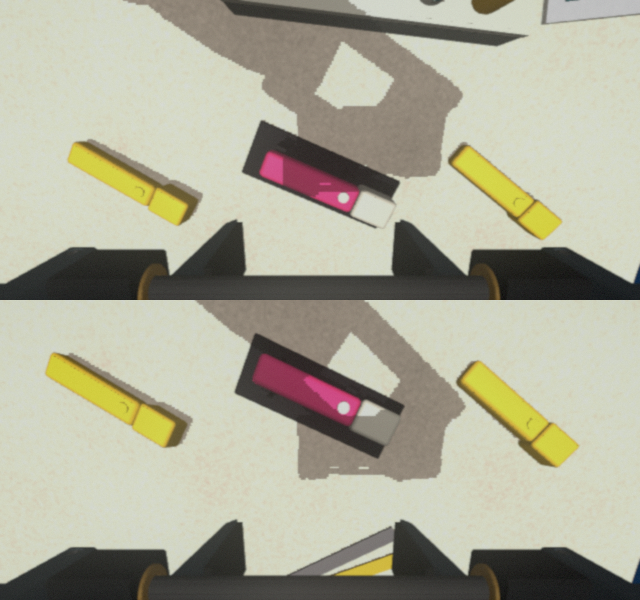

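```bash
cat > lamp.py <<'E'
from h import *
P=[]
for n in("1","2"):
    im,K,Tw=load("wrist",n)
    a,ct,r,pp=blobs(im,(160,150,60),(175,255,255))[0]
    w=onz(pp,.062,K,Tw)[:,:2]
    k=np.zeros(im.shape[:2],np.uint8); x0,y0=pp.min(0);x1,y1=pp.max(0)
    h=cv2.cvtColor(im,cv2.COLOR_BGR2HSV); 
    btn=blobs(im,(0,0,150),(179,70,255),roi=(332,90 if n=="2" else 180,356,122 if n=="2" else 212))
    print(n,"btn",[(b[0],b[1]) for b in btn[:3]])
    rr=cv2.minAreaRect((w*1000).astype(np.float32)); print(n,"rect mm",np.round(rr[0],1),np.round(rr[1],1),round(rr[2],1), "pca",end=" ")
    u,s,v=np.linalg.svd(w-w.mean(0),full_matrices=False); print(np.degrees(np.arctan2(v[0,1],v[0,0])).round(1))
    print(" corners",(cv2.boxPoints(rr)).round(0).tolist())
    # dark cradle base outline on z=.006
    d=blobs(im,(0,0,0),(179,255,60),roi=(200,20,420,235),amin=200)
    P.append((btn[0][1],ct,K,Tw))
for i in(0,1):
    a=[ray(p[i],p[2],p[3]) for p in P]; print("tri",tri(a[0][0],a[0][1][0],a[1][0],a[1][1][0]))
E
python3 lamp.py
```

```text
1 btn [(np.int32(97), array([343. , 197.1])), (np.int32(20), array([354. , 208.5]))]
1 rect mm [ 491.7 -247.4] [ 28.8 105.8] 66.9 pca -23.1
 corners [[437.0, -240.0], [535.0, -281.0], [546.0, -255.0], [449.0, -213.0]]
2 btn [(np.int32(124), array([343. , 107.5]))]
2 rect mm [ 492.6 -248.8] [ 28.1 105.2] 66.6 pca -23.5
 corners [[439.0, -241.0], [535.0, -283.0], [546.0, -257.0], [450.0, -215.0]]
tri (array([ 0.52859976, -0.26455228,  0.06012503]), np.float64(0.00014289400643180807))
tri (array([ 0.49020592, -0.24684103,  0.05896229]), np.float64(0.00015934367387909914))
```

The lamp's grip point is near (0.497, -0.250), its yaw is about -23.3°, and its top triangulates to 60 mm. I'll use a tool yaw of about -113°, so the wrist camera sits on the head side and can watch the nail later.

>>> {"op": "servo_tool", "data": {
  "steps": [
    [[0, 0, 0, 0, 0, 0.124, 1], [0, 0, 0, 0, 0, 0.124, 1], [0, 0, 0, 0, 0, 0.124, 1], [0, 0, 0, 0, 0, 0.124, 1], [0, 0, 0, 0, 0, 0.124, 1], [0, 0, 0, 0, 0, 0.124, 1], [0, 0, 0, 0, 0, 0.124, 1], [0, 0, 0, 0, 0, 0.124, 1]]
  ]
}}

```text
time: 1.97
position: [0.509, -0.3248, 0.2874]
orientation: [-0.007, 0.881, -0.472, -0.009]
contact_force: [-0.2, 0.1, -0.0]
gripper_width: 0.0915
```

>>> {"op": "servo_tool", "data": {
  "steps": [
    [[0, 0, 0, 0, 0, 0.124, 1], [0, 0, 0, 0, 0, 0.124, 1], [0, 0, 0, 0, 0, 0.124, 1], [0, 0, 0, 0, 0, 0.124, 1], [0, 0, 0, 0, 0, 0.124, 1], [0, 0, 0, 0, 0, 0.124, 1], [0, 0, 0, 0, 0, 0.124, 1], [0, 0, 0, 0, 0, 0.05, 1]]
  ]
}}

```text
time: 2.63
position: [0.512, -0.3016, 0.2889]
orientation: [0.004, -0.577, 0.816, 0.015]
contact_force: [-0.5, -0.3, -0.4]
gripper_width: 0.0911
```

```bash
cat >> h.py <<'E'
def need(pos,yaw_deg):
    s=state(); T=T_tool(s); Rt=R.from_euler('z',yaw_deg,degrees=True).as_matrix()@np.diag([1,-1,-1.])
    print("shift tool",(T[:3,:3].T@(np.array(pos)-T[:3,3])).round(4),"turn",R.from_matrix(T[:3,:3].T@Rt).as_rotvec().round(4),"| pos",np.round(s["position"],4),"q",np.round(s["q"],2),"F",np.round(s["contact_force"],1),"w",round(s["gripper_width"],4),"t",s["time"])
E
python3 -c "
from h import *
need([.4967,-.2501,.25],-113.3)"
```

```text
shift tool [-0.0424  0.0308  0.0406] turn [0.0211 0.0237 0.0665] | pos [ 0.512  -0.3016  0.2889] q [-0.56  0.36  1.51  0.02  1.3   1.35] F [-0.5 -0.3 -0.4] w 0.0911 t 2.6333
```

>>> {"op": "servo_tool", "data": {
  "steps": [
    [[-0.021, 0.015, 0.01, 0.011, 0.012, 0.034, 1], [-0.021, 0.015, 0.01, 0.011, 0.012, 0.034, 1], [0, 0, 0.01, 0, 0, 0, 1], [0, 0, 0, 0, 0, 0, 1]]
  ]
}}

```text
time: 2.97
position: [0.4987, -0.2403, 0.2599]
orientation: [0.001, -0.55, 0.835, -0.0]
contact_force: [0.2, -0.2, -0.6]
gripper_width: 0.0913
```

```bash
python3 - <<'E'
from h import *
need([.4967,-.2501,.25],-113.3)
im,K,Tw,p=shot("wrist"); cv2.imwrite("pics/wrist3.png",im); np.savez("pics/wrist3.npz",K=K,Tw=Tw)
E
```

```text
shift tool [ 0.0098 -0.002   0.0099] turn [-0.002   0.0019  0.0017] | pos [ 0.4987 -0.2403  0.2599] q [-0.47  0.31  1.67  0.    1.17  1.5 ] F [ 0.2 -0.2 -0.6] w 0.0913 t 2.9667
```

View pics/wrist3.png

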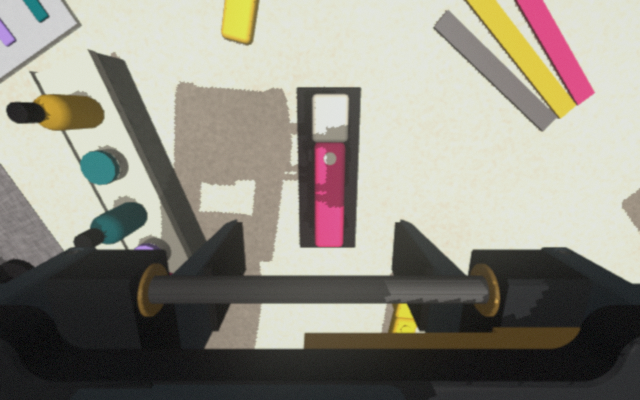

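The lamp lies straight in the image, with its head at (331,117), its handle running to (330,246), and its axis about 11 px right of centre. That agrees with the computed 10 mm shift.

```bash
python3 - <<'E'
from h import *
im,K,Tw=load("wrist","3")
a,ct,r,pp=blobs(im,(160,120,50),(178,255,255),roi=(290,80,370,260))[0]
w=onz(pp,.062,K,Tw)[:,:2]; rr=cv2.minAreaRect((w*1000).astype(np.float32)); print(np.round(rr[0],1),np.round(rr[1],1),rr[2], cv2.boxPoints(rr).round(0).tolist())
b=blobs(im,(0,0,90),(179,60,255),roi=(300,88,360,142))[0]; print("head",b[1],onz(b[1],.062,K,Tw), b[2])
E
```

```text
[ 493.4 -248.7] [ 29.6 106. ] 67.23783111572266 [[439.0, -242.0], [537.0, -283.0], [548.0, -256.0], [450.0, -215.0]]
head [330.  116.7] [[ 0.56380148 -0.27949609  0.062     ]] ((330.4999694824219, 116.99998474121094), (36.99999237060547, 47.99999237060547), 0.0)
```

>>> {"op": "servo_tool", "data": {
  "steps": [
    [[0.01, -0.002, 0.02, 0, 0, 0, 1], [0, 0, 0.03, 0, 0, 0, 1], [0, 0, 0, 0, 0, 0, 1]]
  ]
}}

```text
time: 3.27
position: [0.5, -0.2496, 0.2133]
orientation: [0.004, -0.552, 0.834, -0.004]
contact_force: [-1.6, 0.2, -0.5]
gripper_width: 0.0911
```

>>> {"op": "servo_tool", "data": {
  "steps": [
    [[0, 0, 0.03, 0, 0, 0, 1], [0, 0, 0.02, 0, 0, 0, 1], [0, 0, 0, 0, 0, 0, 1]]
  ]
}}

```text
time: 3.52
position: [0.5039, -0.2511, 0.1663]
orientation: [0.006, -0.553, 0.833, -0.007]
contact_force: [-0.7, 0.7, 0.3]
gripper_width: 0.0909
```

```bash
python3 -c "
from h import *
need([.498,-.251,.111],-113)"
```

```text
shift tool [0.0023 0.0064 0.0552] turn [-0.018   0.0022  0.0019] | pos [ 0.5039 -0.2511  0.1663] q [-0.48  0.4   1.78  0.    0.94  1.48] F [-0.7  0.7  0.3] w 0.0909 t 3.5167
```

>>> {"op": "servo_tool", "data": {
  "steps": [
    [[0.001, 0.003, 0.018, -0.012, 0.001, 0.001, 1], [0.001, 0.003, 0.018, -0.012, 0.001, 0.001, 1], [0, 0, 0.012, -0.006, 0, 0, 1], [0, 0, 0, 0, 0, 0, 1]]
  ]
}}

```text
time: 3.85
position: [0.5027, -0.2531, 0.1239]
orientation: [-0.001, -0.552, 0.834, 0.001]
contact_force: [-0.3, -0.1, -0.2]
gripper_width: 0.0912
```

```bash
python3 -c "
from h import *
need([.498,-.251,.111],-113)"
```

```text
shift tool [-0.0001  0.0051  0.0129] turn [ 0.0027 -0.0005  0.0004] | pos [ 0.5027 -0.2531  0.1239] q [-0.49  0.46  1.82 -0.    0.87  1.49] F [-0.3 -0.1 -0.2] w 0.0912 t 3.85
```

>>> {"op": "servo_tool", "data": {
  "steps": [
    [[0, 0.005, 0.007, 0.001, 0, 0, 1], [0, 0.001, 0.006, 0, 0, 0, 1], [0, 0, 0, 0, 0, 0, 1]]
  ]
}}

```text
time: 4.1
position: [0.4991, -0.2518, 0.1135]
orientation: [0.001, -0.552, 0.834, -0.002]
contact_force: [0.3, 0.2, 0.6]
gripper_width: 0.091
```

```bash
python3 -c "
from h import *
need([.498,-.251,.111],-113)
im,K,Tw,p=shot('wrist'); cv2.imwrite('pics/wrist4.png',im); np.savez('pics/wrist4.npz',K=K,Tw=Tw)
T=T_tool();T0=T.copy();Ti=np.linalg.inv(T)
for nm,lo,hi in(('pink',(160,120,50),(178,255,255)),):
    a,ct,r,pp=blobs(im,lo,hi)[0]; w=onz(pp,.062,K,Tw); t=(np.c_[w,np.ones(len(w))]@Ti.T)[:,:2]*1000
    rr=cv2.minAreaRect(t.astype(np.float32)); print('tool frame mm',rr, t.min(0),t.max(0))
"
```

```text
shift tool [-0.0003  0.0014  0.0025] turn [-0.0049 -0.0009  0.0004] | pos [ 0.4991 -0.2518  0.1135] q [-0.49  0.46  1.84 -0.    0.83  1.48] F [0.3 0.2 0.6] w 0.091 t 4.1
tool frame mm ((-0.004063606262207031, -21.77488136291504), (29.35980796813965, 50.341068267822266), 0.025142192840576172) [-14.68768104 -46.95083386] [14.67064244  3.40179444]
```

View pics/wrist4.png

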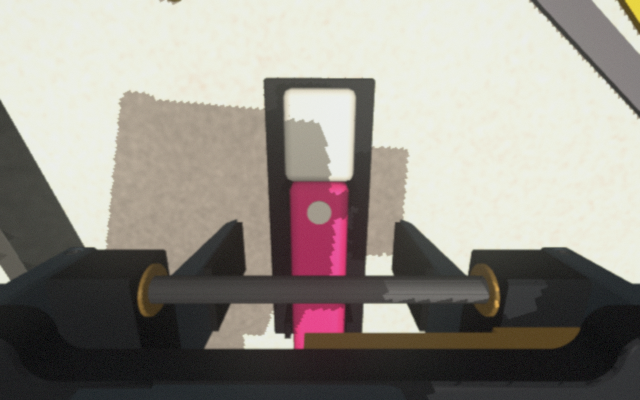

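The lamp is centred between the jaws, with x offset 0 and yaw error 0. I'll shift 3 mm back, go down 2.5 mm, and close.

>>> {"op": "servo_tool", "data": {
  "steps": [
    [[0, 0.003, 0.003, -0.005, -0.001, 0, 1], [0, 0.001, 0.001, 0, 0, 0, 1], [0, 0, 0, 0, 0, 0, -1], [0, 0, 0, 0, 0, 0, -1], [0, 0, 0, 0, 0, 0, -1], [0, 0, 0, 0, 0, 0, -1], [0, 0, 0, 0, 0, 0, -1], [0, 0, 0, 0, 0, 0, -1]]
  ]
}}

```text
time: 4.82
position: [0.4962, -0.2506, 0.1119]
orientation: [0.001, -0.552, 0.834, -0.002]
contact_force: [-0.1, 0.4, 0.2]
gripper_width: 0.0542
```

>>> {"op": "servo_tool", "data": {
  "steps": [
    [[0, 0, 0, 0, 0, 0, -1], [0, 0, 0, 0, 0, 0, -1], [0, 0, 0, 0, 0, 0, -1], [0, 0, 0, 0, 0, 0, -1]]
  ]
}}

```text
time: 5.15
position: [0.4964, -0.2507, 0.1119]
orientation: [0.001, -0.552, 0.834, -0.002]
contact_force: [-1.1, -0.5, 0.1]
gripper_width: 0.0299
```

```bash
python3 -c "
from h import *
need([.498,-.251,.111],-113)"
```

```text
shift tool [-0.0003 -0.0016  0.0009] turn [-0.0044 -0.0002  0.0006] | pos [ 0.4964 -0.2507  0.1119] q [-0.49  0.46  1.85  0.    0.82  1.48] F [-1.1 -0.5  0.1] w 0.0299 t 5.15
```

>>> {"op": "servo_tool", "data": {
  "steps": [
    [[0, 0, 0, 0, 0, 0, -1], [0, 0, -0.006, -0.002, 0, 0, -1], [0, 0, -0.01, 0, 0, 0, -1], [0, 0, -0.012, 0, 0, 0, -1], [0, 0, -0.012, 0, 0, 0, -1], [0, 0, -0.012, 0, 0, 0, -1], [0, 0, 0, 0, 0, 0, -1]]
  ]
}}

```text
time: 5.73
position: [0.4956, -0.2503, 0.1679]
orientation: [-0.0, -0.552, 0.834, 0.0]
contact_force: [0.6, -0.5, -0.4]
gripper_width: 0.0299
```

```bash
python3 -c "
from h import *
need([.4964,-.2507,.26],-113)"
```

```text
shift tool [ 0.0001 -0.0008 -0.0921] turn [0.0006 0.0001 0.0005] | pos [ 0.4956 -0.2503  0.1679] q [-0.49  0.4   1.79  0.    0.96  1.48] F [ 0.6 -0.5 -0.4] w 0.0299 t 5.7333
```

>>> {"op": "servo_tool", "data": {
  "steps": [
    [[0, 0, -0.02, 0, 0, 0, -1], [0, 0, -0.025, 0, 0, 0, -1], [0, 0, -0.025, 0, 0, 0, -1], [0, 0, -0.022, 0, 0, 0, -1], [0, 0, -0.005, 0, 0, 0, -1], [0, 0, 0, 0, 0, 0, -1]]
  ]
}}

```text
time: 6.23
position: [0.4942, -0.2495, 0.2685]
orientation: [-0.001, -0.552, 0.834, 0.002]
contact_force: [-0.1, 0.7, -1.8]
gripper_width: 0.0295
```

>>> {"op": "servo_tool", "data": {
  "steps": [
    [[0, 0, 0, 0, 0, -0.08, -1], [0, 0, 0, 0, 0, -0.11, -1], [0, 0, 0, 0, 0, -0.11, -1], [0, 0, 0, 0, 0, -0.11, -1], [0, 0, 0, 0, 0, -0.11, -1], [0, 0, 0, 0, 0, -0.11, -1], [0, 0, 0, 0, 0, -0.08, -1], [0, 0, 0, 0, 0, 0, -1]]
  ]
}}

```text
time: 6.9
position: [0.4898, -0.2473, 0.2558]
orientation: [0.002, 0.818, -0.576, -0.012]
contact_force: [-0.1, 0.3, -0.8]
gripper_width: 0.0299
```

```bash
python3 -c "
from h import *
need([.366,.115,.27],-72)"
```

```text
shift tool [-0.383  -0.0056 -0.0077] turn [0.0163 0.0169 0.0301] | pos [ 0.4898 -0.2473  0.2558] q [-0.49  0.31  1.67 -0.    1.18  0.74] F [-0.1  0.3 -0.8] w 0.0299 t 6.9
```

>>> {"op": "servo_tool", "data": {
  "steps": [
    [[-0.015, -0.001, -0.008, 0.008, 0.008, 0.015, -1], [-0.025, -0.001, -0.005, 0.008, 0.008, 0.015, -1], [-0.03, -0.001, 0, 0, 0, 0, -1], [-0.03, -0.001, 0, 0, 0, 0, -1], [-0.03, -0.001, 0, 0, 0, 0, -1], [-0.03, -0.001, 0, 0, 0, 0, -1], [-0.02, 0, 0, 0, 0, 0, -1], [0, 0, 0, 0, 0, 0, -1]]
  ]
}}

```text
time: 7.57
position: [0.4347, -0.068, 0.2587]
orientation: [0.003, 0.801, -0.598, -0.009]
contact_force: [0.3, 0.5, -1.4]
gripper_width: 0.0297
```

```bash
python3 -c "
from h import *
need([.366,.115,.265],-72)"
```

```text
shift tool [-0.195   0.0139 -0.004 ] turn [ 0.0143  0.0109 -0.026 ] | pos [ 0.4347 -0.068   0.2587] q [-0.18  0.14  1.9   0.    1.12  1.1 ] F [ 0.3  0.5 -1.4] w 0.0297 t 7.5667
```

>>> {"op": "servo_tool", "data": {
  "steps": [
    [[-0.02, 0.002, -0.002, 0.007, 0.005, -0.013, -1], [-0.03, 0.002, -0.002, 0.007, 0.005, -0.013, -1], [-0.03, 0.002, -0.002, 0, 0, 0, -1], [-0.03, 0.002, 0, 0, 0, 0, -1], [-0.03, 0.002, 0, 0, 0, 0, -1], [-0.03, 0.002, 0, 0, 0, 0, -1], [-0.02, 0, 0, 0, 0, 0, -1], [0, 0, 0, 0, 0, 0, -1]]
  ]
}}

```text
time: 8.23
position: [0.3639, 0.1131, 0.2591]
orientation: [0.003, 0.804, -0.595, -0.001]
contact_force: [0.7, -0.1, -0.5]
gripper_width: 0.0299
```

```bash
python3 -c "
from h import *
need([.366,.115,.265],-72)
im,K,Tw,p=shot('wrist'); cv2.imwrite('pics/wrist5.png',im); np.savez('pics/wrist5.npz',K=K,Tw=Tw)
for c,lo,hi in(('coral',(0,140,80),(8,255,255)),('gold',(20,150,80),(32,255,255)),('skin',(5,60,80),(16,175,255)),('lilac',(125,50,80),(150,200,255)),('pink',(160,120,50),(178,255,255))):
    for a,ct,r,pp in blobs(im,lo,hi,amin=60)[:3]: print(c,a,ct,np.round(r[1],1),round(r[2],1),onz(ct,.0695,K,Tw)[0].round(4))
"
```

```text
shift tool [-0.0012 -0.0025 -0.006 ] turn [ 0.0065 -0.0013 -0.0176] | pos [0.3639 0.1131 0.2591] q [ 0.27  0.04  2.01 -0.    1.1   1.55] F [ 0.7 -0.1 -0.5] w 0.0299 t 8.2333
coral 609 [315.   27.7] [18. 36.] 0.0 [0.5015 0.1574 0.0695]
gold 147 [304.9  45.8] [34.7 16.3] 78.7 [0.4861 0.1616 0.0695]
gold 94 [325.8  38.6] [ 9.4 24.9] 16.7 [0.4964 0.1465 0.0695]
skin 321 [314.8   8. ] [25. 22.] 90.0 [0.5151 0.1617 0.0695]
skin 77 [314.9  39.4] [20. 18.] 90.0 [0.4932 0.155  0.0695]
lilac 1232 [542.6  97.5] [37. 41.] 90.0 [ 0.5077 -0.0495  0.0695]
lilac 691 [115.4  22.2] [19.2 39.5] 3.2 [0.4575 0.315  0.0695]
pink 5095 [318. 228.] [98. 57.] 90.0 [0.3324 0.1033 0.0695]
pink 1504 [317.9 317.4] [29. 50.] 90.0 [0.2319 0.0727 0.0695]
pink 826 [528.7 138.8] [42.4 33.3] 3.2 [ 0.472  -0.0551  0.0695]
```

View pics/wrist5.png

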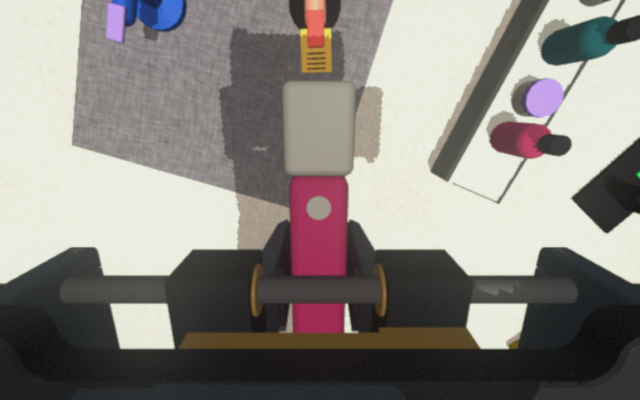

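The lamp is held level and straight at (318,130), and the coral nail with its gold plate is just ahead at (315,27). Next I'll pin down the nail from this view, the start wrist view and the side view.

```bash
python3 - <<'E'
from h import *
im,K,Tw=load("wrist","5"); h=cv2.cvtColor(im,cv2.COLOR_BGR2HSV)
print("col315",[(r,*h[r,315]) for r in range(0,74,3)])
im0,K0,Tw0=load("wrist","0"); ims,Ks,Tws=load("side","0")
sc=lambda i,x,y,W,H,s:cv2.resize(i[y:y+H,x:x+W],None,fx=s,fy=s,interpolation=cv2.INTER_NEAREST)
c=np.zeros((600,800,3),np.uint8)
a=sc(im,275,0,80,76,4.5);b=sc(im0,190,0,120,62,3.5);d=sc(ims,254,203,55,30,7)
c[:a.shape[0],:a.shape[1]]=a; c[:b.shape[0],370:370+b.shape[1]]=b; c[350:350+d.shape[0],370:370+d.shape[1]]=d
cv2.imwrite("pics/crop5.png",c)
E
```

```text
col315 [(0, np.uint8(16), np.uint8(82), np.uint8(230)), (3, np.uint8(16), np.uint8(81), np.uint8(230)), (6, np.uint8(16), np.uint8(80), np.uint8(232)), (9, np.uint8(12), np.uint8(94), np.uint8(229)), (12, np.uint8(3), np.uint8(145), np.uint8(230)), (15, np.uint8(3), np.uint8(144), np.uint8(230)), (18, np.uint8(2), np.uint8(143), np.uint8(230)), (21, np.uint8(3), np.uint8(142), np.uint8(231)), (24, np.uint8(3), np.uint8(145), np.uint8(229)), (27, np.uint8(3), np.uint8(145), np.uint8(230)), (30, np.uint8(3), np.uint8(146), np.uint8(231)), (33, np.uint8(3), np.uint8(146), np.uint8(231)), (36, np.uint8(2), np.uint8(161), np.uint8(207)), (39, np.uint8(2), np.uint8(167), np.uint8(201)), (42, np.uint8(2), np.uint8(167), np.uint8(201)), (45, np.uint8(2), np.uint8(169), np.uint8(189)), (48, np.uint8(18), np.uint8(167), np.uint8(173)), (51, np.uint8(19), np.uint8(165), np.uint8(176)), (54, np.uint8(19), np.uint8(163), np.uint8(144)), (57, np.uint8(19), np.uint8(158), np.uint8(139)), (60, np.uint8(20), np.uint8(169), np.uint8(169)), (63, np.uint8(18), np.uint8(134), np.uint8(103)), (66, np.uint8(19), np.uint8(168), np.uint8(175)), (69, np.uint8(19), np.uint8(144), np.uint8(131)), (72, np.uint8(19), np.uint8(122), np.uint8(138))]
```

View pics/crop5.png

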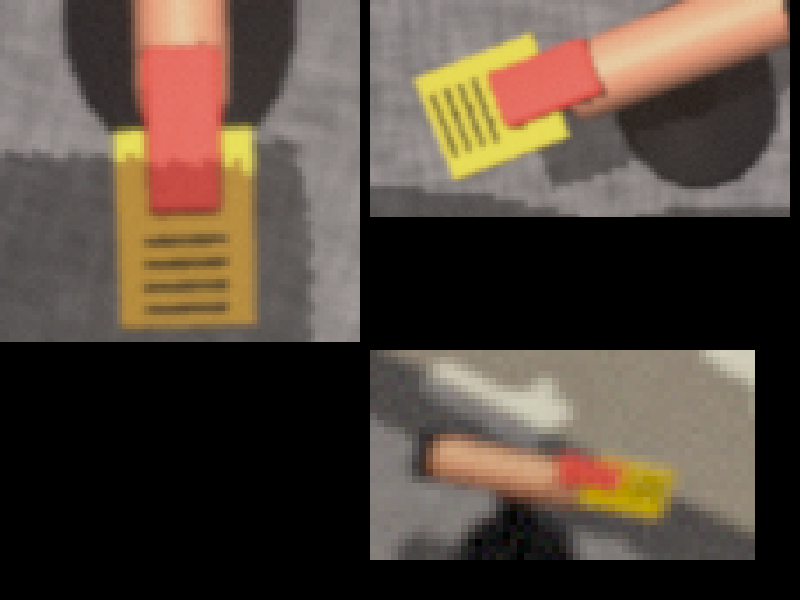

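```bash
python3 - <<'E'
from h import *
im5,K,Tw=load("wrist","5"); im0,K0,Tw0=load("wrist","0"); ims,Ks,Tws=load("side","0")
c5,c0,cs=[315.8,28.5],[240.3,23.4],[284.,220.1]
o5,d5=ray(c5,K,Tw);o0,d0=ray(c0,K0,Tw0);os_,ds=ray(cs,Ks,Tws)
print("5-0",tri(o5,d5[0],o0,d0[0]));print("5-side",tri(o5,d5[0],os_,ds[0]));print("0-side",tri(o0,d0[0],os_,ds[0]))
print("onz",onz(c5,.0695,K,Tw),onz(c0,.0695,K0,Tw0))
def axis(im,K,Tw,lo,hi,z,roi):
    b=blobs(im,lo,hi,roi)[0]; w=onz(b[3],z,K,Tw)[:,:2]*1000; rr=cv2.minAreaRect(w.astype(np.float32)); return np.round(rr[0],1),np.round(rr[1],1),round(rr[2],1)
for nm,im,k,t,roi in(("w5",im5,K,Tw,(290,5,340,60)),("w0",im0,K0,Tw0,(190,0,320,62))):
    print(nm,"nail",axis(im,k,t,(0,110,80),(8,255,255),.0695,roi))
    print(nm,"gold",axis(im,k,t,(14,120,80),(34,255,255),.065,(roi[0],roi[1],roi[2],80)))
# skin axis from side view using line
for nm,im,k,t,roi in(("side",ims,Ks,Tws,(250,205,300,232)),("w0",im0,K0,Tw0,(240,0,330,40))):
    b=blobs(im,(5,60,100),(16,180,255),roi)[0]; w=onz(b[3],.06,k,t)[:,:2]; v=np.linalg.svd(w-w.mean(0),full_matrices=False)[2][0]; print(nm,"skin axis",np.degrees(np.arctan2(v[1],v[0]))%180,w.mean(0))
E
```

```text
5-0 (array([0.5021538 , 0.15723147, 0.06537865]), np.float64(0.0006362095614402346))
5-side (array([0.50296379, 0.1573432 , 0.06421765]), np.float64(0.0014827015442717983))
0-side (array([0.50266115, 0.15793384, 0.06523468]), np.float64(0.0011345878187325352))
onz [[0.50114728 0.15664624 0.0695    ]] [[0.50320074 0.15653393 0.0695    ]]
w5 nail (array([501.7, 157.9]), array([27.9, 17.2]), 17.0)
w5 gold (array([486.3, 152.1]), array([34.5, 26.3]), 18.8)
w0 nail (array([503.4, 155.9]), array([27.8, 15.7]), 20.5)
w0 gold (array([486.9, 151.8]), array([34.1, 26. ]), 18.5)
side skin axis 12.100196885723392 [0.53534939 0.17152162]
w0 skin axis 16.892745995312072 [0.53660384 0.16712084]
```

```bash
python3 - <<'E'
from h import *
p=camera_params("wrist"); Ttc=np.array(p["T_tool_cam"]); 
im5,K,Tw=load("wrist","5")
# lamp in tool frame, top plane at tool z = .0609-.011
b=blobs(im5,(0,0,60),(179,60,255),roi=(278,76,360,178)); print("head blob",b[0][0],b[0][1],b[0][2], b[0][3].min(0),b[0][3].max(0))
k=blobs(im5,(160,120,50),(178,255,255))[0][3]; print("pink rows",k[:,1].min())
for px in([318.5,79.5],[318.5,177],[284,130],[354.5,130],[291,200],[347,200]):
    print(px,onz(px,.0499,K,Ttc)[0].round(4))
lam=18.6; u=np.array([np.cos(np.radians(lam)),np.sin(np.radians(lam))])
nail=np.array([.502,.157]); g=nail-.072*u; print("target TCP",g)
need([*g,.17],lam-90)
E
```

```text
head blob 8259 [318.5 125.9] ((318.5, 126.5), (101.0, 81.0), 90.0) [278  76] [359 177]
pink rows 177
[318.5, 79.5] [ 0.0001 -0.0932  0.0499]
[318.5, 177] [ 0.0001 -0.05    0.0499]
[284, 130] [-0.0155 -0.0718  0.0499]
[354.5, 130] [ 0.0165 -0.0718  0.0499]
[291, 200] [-0.0132 -0.0387  0.0499]
[347, 200] [ 0.014  -0.0386  0.0499]
target TCP [0.43376067 0.13403493]
shift tool [-0.0009 -0.0735  0.0885] turn [ 0.0069 -0.0024 -0.0279] | pos [0.3642 0.112  0.259 ] q [ 0.27  0.04  2.01 -0.    1.1   1.55] F [ 0. -1. -1.] w 0.0301 t 8.2833
```

The lamp sits in the jaws exactly as modelled: head front 93 mm and handle end 50 mm ahead of the TCP. The nail is at about (0.502, 0.157), with the finger axis at about 18.6°. I'll move over it high, then descend.

>>> {"op": "servo_tool", "data": {
  "steps": [
    [[0, -0.015, 0, 0.004, -0.001, -0.014, -1], [0, -0.02, 0, 0.004, -0.001, -0.014, -1], [0, -0.02, 0, 0, 0, 0, -1], [0, -0.015, 0, 0, 0, 0, -1], [0, -0.004, 0, 0, 0, 0, -1], [0, 0, 0, 0, 0, 0, -1]]
  ]
}}

```text
time: 8.78
position: [0.4445, 0.1309, 0.2562]
orientation: [0.0, 0.81, -0.586, 0.002]
contact_force: [0.7, -0.9, 0.1]
gripper_width: 0.03
```

```bash
python3 -c "
from h import *
need([.4338,.134,.185],-71.4)"
```

```text
shift tool [-0.0066  0.0094  0.0712] turn [-0.0026 -0.0038 -0.0057] | pos [0.4445 0.1309 0.2562] q [ 0.26  0.17  1.86 -0.    1.1   1.52] F [ 0.7 -0.9  0.1] w 0.03 t 8.7833
```

>>> {"op": "servo_tool", "data": {
  "steps": [
    [[-0.006, 0.009, 0.01, -0.003, -0.004, -0.006, -1], [0, 0, 0.02, 0, 0, 0, -1], [0, 0, 0.02, 0, 0, 0, -1], [0, 0, 0.012, 0, 0, 0, -1], [0, 0, 0, 0, 0, 0, -1]]
  ]
}}

```text
time: 9.2
position: [0.4356, 0.1295, 0.1916]
orientation: [0.0, 0.81, -0.586, 0.0]
contact_force: [0.5, 0.9, -1.8]
gripper_width: 0.03
```

```bash
python3 -c "
from h import *
need([.4338,.134,.185],-71.4)"
```

```text
shift tool [-0.0048  0.0003  0.0066] turn [-0.0001 -0.0011 -0.0059] | pos [0.4356 0.1295 0.1916] q [ 0.26  0.23  1.98 -0.    0.93  1.52] F [ 0.5  0.9 -1.8] w 0.03 t 9.2
```

>>> {"op": "servo_tool", "data": {
  "steps": [
    [[-0.0045, 0, 0.004, 0, -0.001, -0.006, -1], [-0.001, 0, 0.003, 0, 0, 0, -1], [0, 0, 0, 0, 0, 0, -1], [0, 0, 0, 0, 0, 0, -1]]
  ]
}}

```text
time: 9.53
position: [0.4341, 0.1338, 0.1851]
orientation: [-0.0, 0.812, -0.584, 0.0]
contact_force: [-0.5, -0.2, -0.8]
gripper_width: 0.0301
```

```bash
python3 - <<'E'
from h import *
need([.4338,.134,.1615],-71.4)
for n in("wrist","scene","side"):
    im,K,Tw,p=shot(n); cv2.imwrite(f"pics/{n}6.png",im); np.savez(f"pics/{n}6.npz",K=K,Tw=Tw)
    if n!="wrist":
        print(n,"nail px",proj([.502,.157,.0695],K,Tw).round(1))
a=cv2.imread("pics/wrist6.png");s=cv2.imread("pics/scene6.png");d=cv2.imread("pics/side6.png")
c=np.zeros((600,800,3),np.uint8); c[:260,:640]=a[:260]
sc=lambda i,x,y,W,H,f:cv2.resize(i[y:y+H,x:x+W],None,fx=f,fy=f,interpolation=cv2.INTER_CUBIC)
q=sc(s,370,110,110,85,3.6);c[270:270+q.shape[0],:q.shape[1]]=q
q=sc(d,235,170,110,90,3.6);c[270:270+q.shape[0],400:400+q.shape[1]]=q
cv2.imwrite("pics/v6.png",c)
E
```

```text
shift tool [-0.0003  0.0002  0.0236] turn [-0.0007 -0.0003 -0.0016] | pos [0.4341 0.1338 0.1851] q [ 0.27  0.24  1.99 -0.    0.92  1.52] F [-0.5 -0.2 -0.8] w 0.0301 t 9.5333
scene nail px [[360.1 175.6]]
side nail px [[284.5 218.9]]
```

View pics/v6.png

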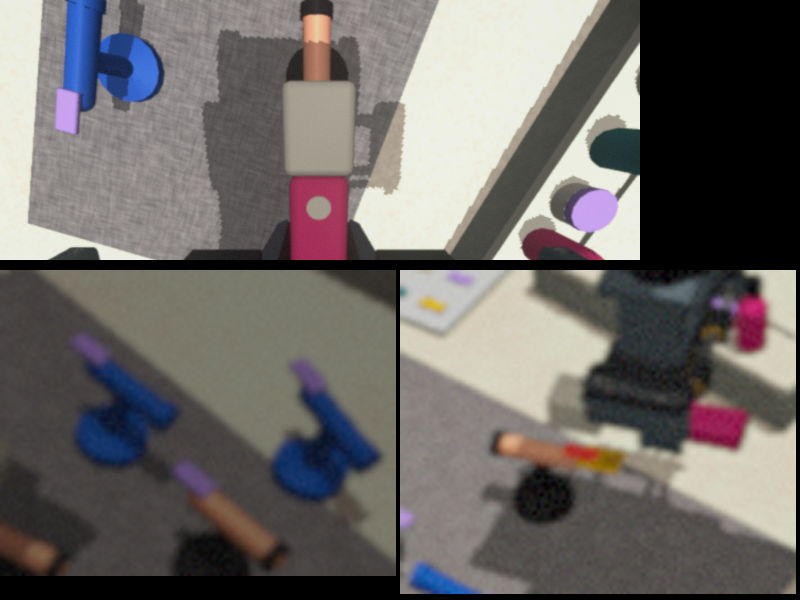

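```bash
python3 - <<'E'
from h import *
im,K,Tw=load("wrist","6"); h=cv2.cvtColor(im,cv2.COLOR_BGR2HSV)
T=T_tool();Ti=np.linalg.inv(T)
m=cv2.inRange(h,np.array((3,50,40)),np.array((22,200,255)))
pts=[]
for r in range(18,80,6):
    c=np.where(m[r,285:350])[0]+285
    if len(c)<5: continue
    w=onz([(c.min()+c.max())/2,r],.058,K,Tw)[0]; t=(Ti@np.r_[w,1])[:3]; pts.append((r,c.min(),c.max(),*(t[:2]*1000).round(1))); 
print(*pts,sep="\n")
P=np.array(pts)[:,3:]; a=np.polyfit(P[:,1],P[:,0],1); print("slope deg (tool x per y)",np.degrees(np.arctan(a[0])),"x at -72:",np.polyval(a,-72))
E
```

```text
(18, np.int64(302), np.int64(331), np.float64(-0.9), np.float64(-136.8))
(24, np.int64(303), np.int64(330), np.float64(-0.9), np.float64(-133.3))
(30, np.int64(302), np.int64(330), np.float64(-1.3), np.float64(-129.9))
(36, np.int64(303), np.int64(330), np.float64(-0.9), np.float64(-126.4))
(42, np.int64(303), np.int64(330), np.float64(-0.9), np.float64(-122.9))
(48, np.int64(302), np.int64(331), np.float64(-1.0), np.float64(-119.4))
(54, np.int64(299), np.int64(334), np.float64(-1.0), np.float64(-115.8))
(60, np.int64(292), np.int64(331), np.float64(-4.3), np.float64(-112.1))
(66, np.int64(302), np.int64(331), np.float64(-1.0), np.float64(-108.5))
(72, np.int64(289), np.int64(330), np.float64(-5.7), np.float64(-104.8))
(78, np.int64(302), np.int64(331), np.float64(-1.0), np.float64(-101.0))
slope deg (tool x per y) -3.747658044039133 x at -72: -4.808109258119882
```

The finger axis is parallel to the lamp and about 1.3 mm to tool -x. I'll correct that while descending slowly.

>>> {"op": "servo_tool", "data": {
  "steps": [
    [[-0.0013, 0, 0.004, -0.001, 0, -0.001, -1], [0, 0, 0.004, 0, 0, 0, -1], [0, 0, 0.004, 0, 0, 0, -1], [0, 0, 0.003, 0, 0, 0, -1], [0, 0, 0, 0, 0, 0, -1], [0, 0, 0, 0, 0, 0, -1]]
  ]
}}

```text
time: 10.18
position: [0.434, 0.1354, 0.1693]
orientation: [-0.001, 0.812, -0.584, 0.001]
contact_force: [-0.0, 0.5, -1.2]
gripper_width: 0.0297
```

```bash
python3 -c "
from h import *
need([.4334,.1352,.1615],-71.4)"
```

```text
shift tool [0.     0.0007 0.0078] turn [-0.0016 -0.0004 -0.0001] | pos [0.434  0.1354 0.1693] q [ 0.28  0.26  2.01 -0.    0.87  1.52] F [-0.   0.5 -1.2] w 0.0297 t 10.1833
```

>>> {"op": "servo_tool", "data": {
  "steps": [
    [[0, 0.0005, 0.003, -0.0016, 0, 0, -1], [0, 0, 0.003, 0, 0, 0, -1], [0, 0, 0.0015, 0, 0, 0, -1], [0, 0, 0, 0, 0, 0, -1], [0, 0, 0, 0, 0, 0, -1], [0, 0, 0, 0, 0, 0, -1]]
  ]
}}

```text
time: 10.68
position: [0.4336, 0.1352, 0.1608]
orientation: [0.0, 0.812, -0.584, 0.0]
contact_force: [0.3, -0.1, -1.3]
gripper_width: 0.0301
```

```bash
python3 - <<'E'
from h import *
need([.4334,.1352,.1615],-71.4)
for n in("wrist","side"):
    im,K,Tw,p=shot(n); cv2.imwrite(f"pics/{n}7.png",im); np.savez(f"pics/{n}7.npz",K=K,Tw=Tw)
im,K,Tw=load("wrist","7"); h=cv2.cvtColor(im,cv2.COLOR_BGR2HSV); Ti=np.linalg.inv(T_tool())
m=cv2.inRange(h,np.array((3,50,40)),np.array((22,200,255)))
for r in range(20,80,10):
    c=np.where(m[r,298:340])[0]+298
    if len(c): t=(Ti@np.r_[onz([(c.min()+c.max())/2,r],.058,K,Tw)[0],1])*1000; print(r,c.min(),c.max(),t[:2].round(1))
a=cv2.imread("pics/wrist7.png")[:260];d=cv2.imread("pics/side7.png")
c=np.zeros((600,800,3),np.uint8); c[:260,:640]=a
c[265:595,:420]=cv2.resize(d[185:251,240:324],None,fx=5,fy=5,interpolation=cv2.INTER_CUBIC)
cv2.imwrite("pics/v7.png",c)
E
```

```text
shift tool [-0.      0.0002 -0.0007] turn [ 0.0004 -0.0004 -0.0001] | pos [0.4336 0.1352 0.1608] q [ 0.28  0.27  2.02 -0.    0.85  1.52] F [ 0.3 -0.1 -1.3] w 0.0301 t 10.6833
20 303 335 [   0.5 -129.5]
30 303 334 [   0.3 -124.5]
40 303 334 [   0.3 -119.3]
50 298 335 [  -0.9 -114. ]
60 303 335 [   0.6 -108.7]
70 303 338 [   1.5 -103.2]
```

View pics/v7.png

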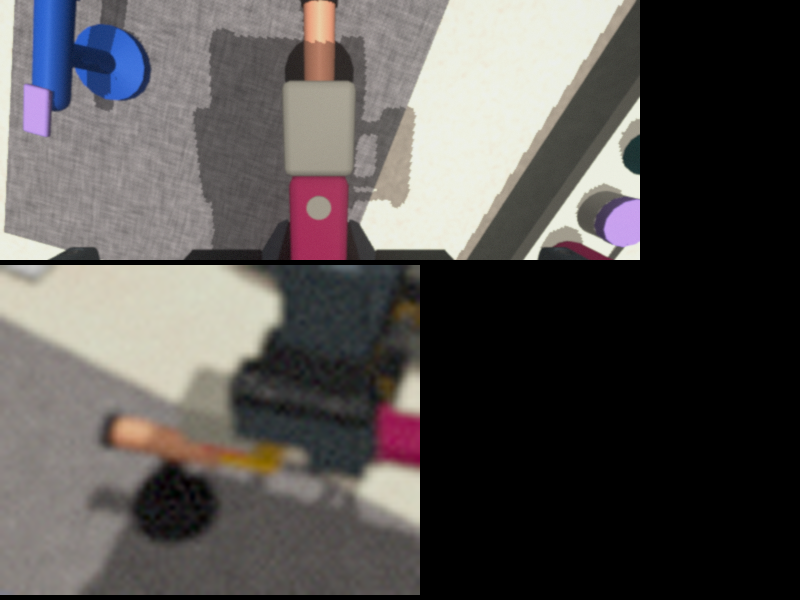

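The lamp is centred over the finger (0.4 mm offset for both) and parallel to it. The gold plate independently puts the nail at (0.5018, 0.157), matching the target. I'll raise 0.7 mm and let it settle.

>>> {"op": "servo_tool", "data": {
  "steps": [
    [[0, 0, -0.0008, 0, 0, 0, -1], [0, 0, 0, 0, 0, 0, -1], [0, 0, 0, 0, 0, 0, -1], [0, 0, 0, 0, 0, 0, -1], [0, 0, 0, 0, 0, 0, -1], [0, 0, 0, 0, 0, 0, -1]]
  ]
}}

```text
time: 11.28
position: [0.4339, 0.1353, 0.1623]
orientation: [-0.0, 0.812, -0.584, 0.0]
contact_force: [-0.6, -0.5, -1.5]
gripper_width: 0.0298
```

```bash
python3 - <<'E'
from h import *
need([.4334,.1352,.1615],-71.4); s=state(); print(np.abs(s["qvel"]).max().round(4))
if abs(s["position"][2]-.1615)<.0012 and abs(s["gripper_width"]-.03)<.001: print(manip.sign_off())
E
```

```text
shift tool [-0.      0.0005  0.0008] turn [-0.001  -0.0005 -0.0001] | pos [0.4339 0.1353 0.1623] q [ 0.28  0.27  2.02 -0.    0.86  1.52] F [-0.6 -0.5 -1.5] w 0.0298 t 11.2833
0.0016
the job is handed in; nothing more can be done
None
```

The lamp is held still over the coral nail, and I handed the job in at 11.3 s with the jaws closed on the handle. I lifted it straight out of the cradle and carried it over the rack with the lamp's underside at about 175 mm or higher (bottle tops at 125 mm). It then came down slowly over the nail, handle towards the gold-plate end and in line with the finger.

| Last check | Reading |
|---|---|
| Distance from target position | about 1 mm or less (0.5 mm along the handle, 0.8 mm high) |
| Tilt | about 0.001 rad |
| Sideways offset from the finger axis | under about 0.5 mm |
| Gap above the nail | about 11 mm, using the stated nail height |
| Jaw opening | 30 mm, the handle's width |
| Joint speeds | close to zero (0.0016 rad/s at most) |
| Contact force readings | about 2 N or less at every check |

**Disagreements:**
- The nail's height measured 64–65 mm from two views, against the stated 69.5 mm. The lamp's top read about 2 mm low the same way, so I used the stated heights. If the measured height is right, the gap is nearer 15 mm.
- The nail's position along the finger differed by about 2 mm between the two wrist views. I used the mean, which the gold plate's position agreed with.
- The lamp head hides the nail in the final wrist view. Centring along the finger therefore rests on the earlier measurements.

I did not check the bottles or the other finger separately at the end.

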